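Lower the heavy desiccator cover and press it into its catch

ROBOT

A 6-joint arm with a two-finger parallel gripper is mounted at the origin on a cart in front of the work surface, level with it; the furniture and walls round the work are solid. World frame = base frame: x ahead of the robot, y to its left, z up, the work surface at z = 0. Lengths are in mm, angles in rad, forces in N, time in s.
With the tool pointing down it reaches from about 400 to 925 mm from the base axis. Payload 12.5 kg.
Tool frame: the origin (TCP) lies at the very end of the fingers, on their centre line; the grasp point (between the pads) lies 19 mm behind it; z points along the fingers, y is the direction in which the jaws open and shut (so a half turn about z gives the same grasp; the last joint's range is limited). The gripper opens to 95 mm and grips with 3 to 60 N. Pads are 20 mm wide; open, the fingers measure 119 mm over their backs; the gripper's body (75 mm by 180 mm) begins 59 mm behind the grasp point.
Start: joints at [-1.323, 0.491, 1.559, -0, 1.092, -0.106], TCP at [216.564, -586.299, 214.661] pointing down, gripper open.
Joint ranges: [-3.1, 3.1], [-0.84, 2.19], [0.05, 2.79], [-1.13, 4.28], [0.06, 2.93], [-2.69, 2.69]. Speed limits (rad/s): [2.22, 2.22, 2.79, 3.14, 3.14, 3.14].

INTERFACE

Orientations are given as [roll, pitch, yaw] about the fixed x, y, z axes, in that order (R = Rz(yaw) Ry(pitch) Rx(roll)).
In Python, from cell import env gives the robot as it stands.
- The arm moves only by the shell command python3 -m pendant 'ROWS'. ROWS is JSON, a list that holds one entry, the list of rows, each a list of 5 numbers: the opening, from 0 (shut) to 1 (fully open), then the shift along the tool's x, y, z in m, then the turn about the tool's z in rad. A call has exactly 8 rows; each row is the pose to reach, as a shift and turn from the pose commanded when the call began, along the tool's axes at that moment; what a row does not reach only later rows make up. A row lasts 1/10 s, in which the tool goes at most 50 mm and 8.59 degrees, less where a joint would pass 70% of its speed; a pose out of reach is approached as far as the arm can. A call with a gripper value outside its range is refused whole. The fingers move at their own pace and stop on an object; the grip force is fixed at half the most. Time passes only in rows, so rows that repeat a pose let the fingers close, or fill a call up. It gives the time, the measured TCP pose, the force and the opening at its end, in the units of the state.
- env.state(): the state, without advancing time (a new reading comes with each control period).
- env.read_camera(name): name is "side" or "top" or "wrist"; returns a dict with "image" (480x640x3 uint8, blue, green, red), "range_z" (480x640 float32, mm along the optical axis (not along the pixel's ray), 0 where there is no reading), "fx", "fy", "cx", "cy" (pixels), "rvec" (rotation vector, rad) and "tvec" (3), from world to camera coordinates, as OpenCV has them; the wrist camera has in their place "tool_from_camera" (4x4, takes a point from camera to tool coordinates, whose origin is the TCP and whose axes are the flange's). Camera axes: x right, y down, z forward; pixel columns grow to the right and rows downward; lengths in mm; the calibration is good to about 2 mm. The wrist camera is an equidistant fisheye: a pixel r from the principal point sees the ray r / f radians off the axis. A picture is of the moment at which its call begins: read the wrist's pose just before it.
- env.job_done(): hands the job in, once; it reports no verdict.
The state is a dict: "t": time; "joints": joint angles; "qvel": joint speeds; "tau": joint torques, N m; "eef_pos": TCP position; "tcp_rot": TCP orientation; "ft_force": force on the tool from outside, world axes, zero at the start; "moment": the same for the moment, N m; "opening": opening from 0.0 (shut) to 1.0 (fully open).
Only numpy, scipy, OpenCV 4.12 (cv2) and the standard library are available. Lean on these libraries where they do the work, as an engineer would, in place of code of your own. Each camera call takes 0.05 s, during which the arm holds its last target. There are 200 camera calls.

TASK

Close the small bench desiccator: bring its heavy cover from upright all the way down under control, bearing its weight so that it never drops or slams, until it rests on its spring catch, and let go of it there. Then push down on the rubber pad at the front of the cover, just hard enough (under 14 N) for the catch to snap in and the cover to lie fully home, without pressing the chamber near the stops of its soft feet. Leave the things inside undisturbed and everything else where it stands.

Things in the scene. Friction and masses are not known exactly. Their poses are not given: they have to be found in the camera images.
- base: dark steel base plate (150 x 180 x 6 mm) of the desiccator, fixed on the bench; origin under its centre; x points from the handle side to the hinge side, y is parallel to the hinge, z up. Above it, on four rubber feet, stands the open-topped grey chamber (150 x 180 x 45 mm, walls 8 mm, underside 40 mm above the bench).
- chamber (a joint): height of the chamber with its cover on the soft rubber feet, m: about 0 at rest (+-2.5 mm), negative when pressed down, 1 mm for every 0.65 N, stop at -0.027. The chamber sinks while the cover is pushed home, so the cover must be pushed well below its unloaded shut height before the catch snaps.
- lid (a joint): opening angle of the cover, rad: 0 shut, 1.57 upright, 2.0 rear stop. It starts near upright, held by hinge friction; below about 1.3 its weight (0.64 to 0.92 kg) makes it fall shut. At 0.06 to 0.08 the spring roller catch at a front corner carries it; a further push of about 7 to 13 N on the pad (differs every time) snaps it to 0, where it stays.
- hinge (a point): middle of the cover's hinge line, at the +x end of the chamber, about 86 mm above the bench; the hinge line is parallel to base y
- bar (a point): centre of the round steel handle bar (diameter 12 mm, 88 mm clear between its arms), parallel to the hinge, 42 mm clear of the front edge of the cover plate (156 x 184 x 18 mm). In cover axes it lies at (-200, 0, 9) mm from the hinge; shut, these axes are the base's. With the cover upright the bar is on top and can be pinched from above, one finger on either side along base x.
- pad (a point): centre of the black rubber push pad (44 x 100 mm) on the cover's outer face near its front edge, 128 mm from the hinge line; it is on top and level when the cover is shut. In cover axes it is at (-128, 0, 20) mm from the hinge
- slides: white carton of microscope slides, 28 x 78 x 25 mm, lying inside the chamber; origin under its centre
- dish: petri dish, 60 x 60 x 14 mm, lying inside the chamber; origin under its centre
- wash_bottle: white wash bottle with a bent spout, 63 x 117 x 206 mm, bystander on the bench; origin under its centre
- jar: white jar with a screw cap, 70 x 70 x 119 mm, bystander on the bench; origin under its centre
- cup: sample cup with a red screw lid, 41 x 41 x 59 mm, bystander on the bench; origin under its centre
Mind the look-alikes: they are no part of the job. What is shaped like the dish but pink or purple is not meant.

How it is judged (in metres and radians):
On the way:
1. the cover has been lowered onto the spring catch and let go there: it rests by itself, 0.03 to 0.14 rad open, and the fingers touch nothing (value of joint lid between 0.03 and 0.14 rad and contact force between the fingers and anything else below 0.2 N), for 0.2 s.
At the end, for the whole second after the job is handed in: the cover is fully home and caught (less than 0.025 rad open, still), nothing presses on the chamber (not more than 4 mm down on its feet), and the slide pack and dish inside stand level (within 0.1 rad) (value of joint lid below 0.025 rad and velocity of joint lid between -0.05 and 0.05 rad/s and value of joint chamber above -0.004 m and angle between each of slides, dish's own z axis and vertical below 0.1 rad); the robot touches nothing.
It fails at once if the cover drops or slams: it falls faster than 1.2 rad/s (0.24 m/s at its handle) above the catch (velocity of joint lid below -1.2 rad/s and value of joint lid above 0.11 rad).
It fails at once if the chamber is pressed down more than 23.5 mm on its feet (a push of about 15 N), close to their stops (value of joint chamber below -0.0235 m).
It fails at once if the slide pack inside is shifted more than 30 mm (sinking with the chamber counts) or tipped over (distance of slides from where it was at the start of the episode above 0.03 m or angle between slides's own z axis and vertical above 0.3 rad).
It fails at once if the dish inside is shifted more than 30 mm (sinking with the chamber counts) (distance of dish from where it was at the start of the episode above 0.03 m).
It fails at once if a bystander on the bench is moved more than 15 mm (distance of any of wash_bottle, jar, cup from where it was at the start of the episode above 0.015 m).
It also fails if it takes over 61 s, if anything falls off the work surface, if the arm or the gripper's body presses on something with over 40 N, if the wrist force passes 120 N, or if a joint passes its speed limit or range.

## Working session

There is one attempt and no reset: what is moved stays moved. The work goes in short steps, Python scripts to look and compute and a shell command to move; the robot and the scene stay as the last step left them, time stands still between calls to the robot, and variables do not carry over. Pictures are saved under pics/ and viewed, about 8 in all and at most 12, crops included, and the job is handed in when it is done.

```bash
mkdir -p pics; ls
python3 - <<'E'
from cell import env
import cv2,numpy as np
print(env.state())
for n in("side","top"):
    c=env.read_camera(n); cv2.imwrite(f"pics/{n}0.png",c["image"]); np.savez(f"{n}0.npz",**c)
    R=cv2.Rodrigues(np.array(c["rvec"],float))[0]; print(n,c["fx"],c["cx"],c["cy"],"cam pos",-R.T@np.array(c["tvec"]).ravel(),"fwd",R[2])
E
```

```text
pics
{'t': 0.0, 'joints': array([-1.32258164e+00,  4.91582850e-01,  1.55945203e+00, -3.45449264e-05,
        1.09172347e+00, -1.05595136e-01]), 'qvel': array([-0.00092206, -0.0005036 , -0.00068625, -0.00155807,  0.0001314 ,
        0.00257552]), 'tau': array([ 2.62615674e-05, -6.12652159e+01, -2.58188045e+01,  6.92947232e-02,
        4.81447473e-02, -7.31311161e-05]), 'eef_pos': array([ 216.50035907, -586.03538339,  214.04639778]), 'tcp_rot': array([-3.14043022e+00, -9.23967182e-05,  3.53825713e-01]), 'ft_force': array([-0.38406489,  1.15938278,  0.76210468]), 'moment': array([-0.01632983,  0.0334204 , -0.02008287]), 'opening': 1.0015550990145852}
side 506.95037373918126 323.95123738537535 232.9367051073508 cam pos [213.72440098 789.04744299 414.32368489] fwd [ 0.27648112 -0.90018963 -0.33647708]
top 568.6335848965591 319.95909115505697 235.95012126896586 cam pos [ 349.77998387  -73.85329044 1445.97309354] fwd [ 0.10875351 -0.00691284 -0.99404471]
```

View pics/side0.png

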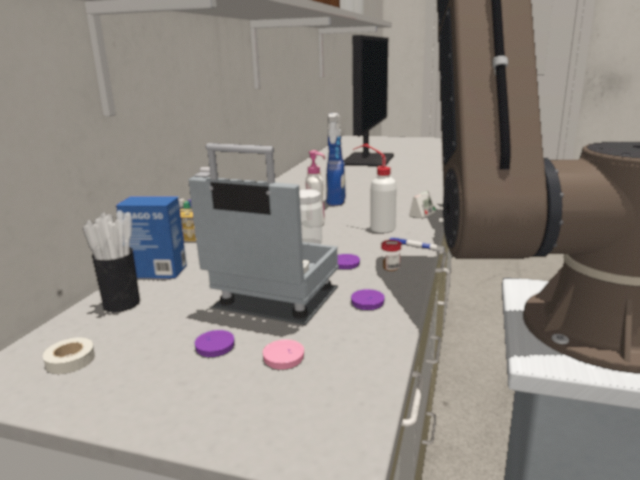

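View pics/top0.png

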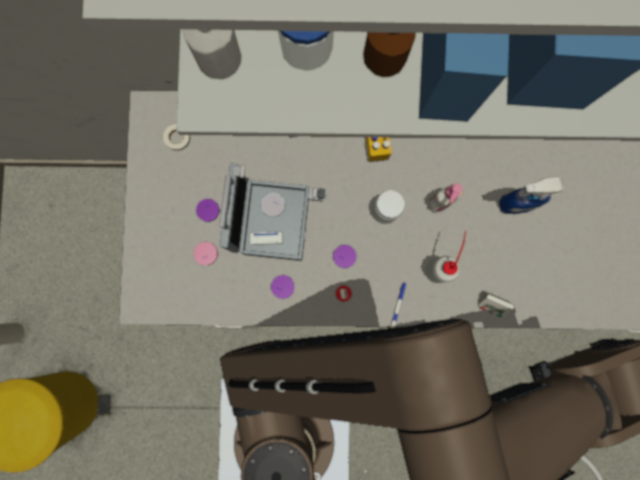

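Side view: the cover stands upright, with its bar at about (240,148), its pad at (240,197) and the hinge on the +y side. Top view: the bar is at about (230,190), and the open chamber at (275,220) holds the dish and slides. Only one desiccator is visible, so nothing else could be taken for the bar. The purple and pink discs at (207,210), (205,253), (283,287) and (344,256) lie outside the chamber and are look-alikes of the dish.

```bash
cat > h.py <<'E'
import numpy as np,cv2
def cloud(c):
    v,u=np.mgrid[:480,:640]; z=c["range_z"].astype(float)
    p=np.stack([(u-c["cx"])/c["fx"]*z,(v-c["cy"])/c["fy"]*z,z],-1)
    R=cv2.Rodrigues(np.array(c["rvec"],float))[0]
    return (p-np.array(c["tvec"]).ravel())@R
E
python3 - <<'E'
import numpy as np,cv2
from h import *
t=np.load("top0.npz");s=np.load("side0.npz");P=cloud(t);Q=cloud(s)
np.set_printoptions(precision=1,suppress=True)
for (u,v) in[(228,190),(231,170),(224,240),(238,215),(275,245),(305,215),(275,183),(270,262)]: print("top",u,v,P[v,u])
for (u,v) in[(240,148),(215,149),(270,151),(240,197),(215,215),(285,240),(250,240)]: print("side",u,v,Q[v,u])
# bar: high points in the region
for n,p,r in(("top",P,(slice(155,260),slice(205,250))),("side",Q,(slice(135,185),slice(200,285)))):
    a=p[r].reshape(-1,3); a=a[(a[:,2]>272)&(a[:,2]<320)]
    print(n,len(a),a.min(0),a.max(0),np.median(a,0))
    m=a[:,:2].mean(0);U,S,V=np.linalg.svd(a[:,:2]-m,full_matrices=False);print(m,V[0],S)
# chamber rim
a=P[150:275,225:325].reshape(-1,3);b=a[(a[:,2]>77)&(a[:,2]<95)];print("rim",len(b),cv2.minAreaRect(b[:,:2].astype(np.float32)),np.median(b[:,2]))
# outer face plane from side
a=Q[185:290,200:300].reshape(-1,3);a=a[(a[:,2]>110)&(a[:,2]<230)];m=np.median(a,0);a=a[np.linalg.norm(a-m,axis=1)<110]
for i in range(4):
    m=a.mean(0);n=np.linalg.svd(a-m,full_matrices=False)[2][2];a=a[abs((a-m)@n)<(12,8,5,5)[i]]
print("face",m,n,len(a))
im=t["image"][145:275,195:335];cv2.imwrite("pics/crop.png",np.hstack([cv2.resize(im,None,fx=4,fy=4,interpolation=2)]))
E
```

```text
top 228 190 [570.5 109.7 283.3]
top 231 170 [623.8 112.1 234.8]
top 224 240 [470.1 121.1 245.4]
top 238 215 [536.7 105.1 157.3]
top 275 245 [479.1  27.2  46.3]
top 305 215 [549.  -46.6  86.4]
top 275 183 [627.6  27.7  81.4]
top 270 262 [439.6  42.2   2.6]
side 240 148 [542.6 121.9 285.9]
side 215 149 [584.9 119.  282.7]
side 270 151 [494.8 124.8 283.5]
side 240 197 [547.1 125.8 213.1]
side 215 215 [594.5 121.3 180.3]
side 285 240 [476.6 131.1 152.4]
side 250 240 [536.2 125.8 145.5]
top 312 [494.  105.2 272.5] [603.1 125.8 296.2] [548.5 115.5 290.6]
[548.4 115.5] [-1.   0.1] [573.   60.4]
side 630 [491.9 108.5 272.1] [603.7 128.7 291.1] [544.3 120.8 285. ]
[544.8 120.8] [-1.   0.1] [878.6  51.8]
rim 1047 ((537.05859375, 14.825851440429688), (193.10389709472656, 190.7653350830078), 81.22364807128906) 83.93470400307041
face [535.9 125.6 170.8] [ 0.1  1.  -0. ] 7182
```

View pics/crop.png

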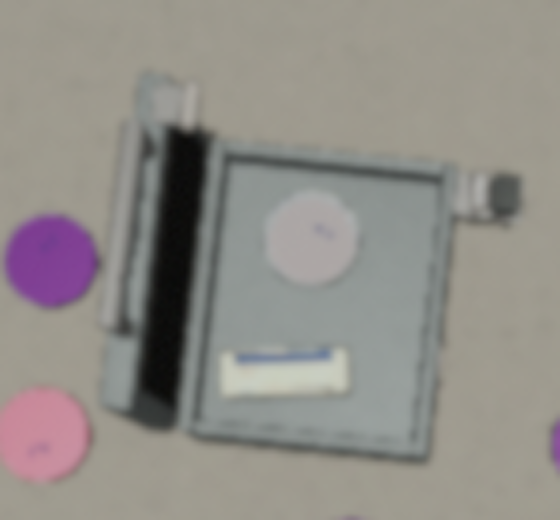

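The crop confirms it: the bar is at crop (118,225), the pale dish and white slides are inside the chamber, and the catch is at (495,195). Next I get the axis and the hinge accurately.

Run:
```python
import numpy as np,cv2
from h import *
t=np.load("top0.npz");s=np.load("side0.npz");P=cloud(t);Q=cloud(s)
np.set_printoptions(precision=4,suppress=True)
g=s["image"].max(2)>80
q=Q[185:290,200:300][g[185:290,200:300]];a=q[(q[:,2]>105)&(q[:,2]<235)&(abs(q[:,1]-124)<15)]
for i in range(4):
    m=a.mean(0);n=np.linalg.svd(a-m,full_matrices=False)[2][2];n*=np.sign(n[1]);d=(a-m)@n;a=a[abs(d)<2.5*d.std()+.3]
print("face",m,n,len(a),d.std())
ex=np.r_[n[:2],0]/np.hypot(*n[:2]);print("yaw base",np.arctan2(ex[1],ex[0]),"tilt(open beyond 90 if n_z<0)",n[2])
# bar
for nme,p in(("top",P[155:260,205:250]),("side",Q[135:185,200:285])):
    b=p.reshape(-1,3);b=b[(b[:,2]>276)&(b[:,2]<298)&(abs(b[:,1]-118)<14)]
    o=b[:,:2].mean(0);V=np.linalg.svd(b[:,:2]-o,full_matrices=False)[2][0];V*=-np.sign(V[0]);print(nme,o,"yaw base from bar",np.arctan2(-V[0],V[1])if 0 else np.arctan2(V[1],V[0])-np.pi/2, np.percentile(b[:,2],[5,50,95]),np.percentile(b[:,:2]@ex[:2],[5,95]))
print("face s at z86:", (m@n-n[2]*86)/np.hypot(*n[:2]))
# chamber rim extents along ex
b=P[150:275,225:325].reshape(-1,3);b=b[(b[:,2]>78)&(b[:,2]<92)]
ey=np.array([-ex[1],ex[0],0]);print("rim s",np.percentile(b@ex,[1,3,50,97,99]),"rim w",np.percentile(b@ey,[.5,2,50,98,99.5]))
```

```text
face [533.7822 125.4087 159.4508] [ 0.0909  0.9956 -0.0208] 6103 1.059007751386946
yaw base 1.479704632469956 tilt(open beyond 90 if n_z<0) -0.020848179703979695
top [548.7123 115.5162] yaw base from bar 1.479001205050659 [284.8268 290.5903 294.0659] [160.0999 170.5387]
side [544.386  120.8818] yaw base from bar 1.4858114095884494 [278.8613 285.4094 290.2489] [165.8798 172.5302]
face s at z86: 171.9130411294096
rim s [-34.9621 -30.1107  64.0109 152.4641 153.8598] rim w [-625.5279 -624.7156 -552.3351 -446.3024 -445.7617]
```

```bash
python3 - <<'E'
import numpy as np
from h import *
P=cloud(np.load("top0.npz"));np.set_printoptions(precision=0,suppress=True)
for u,v in[(300,15),(230,15),(230,120),(300,120),(300,50),(450,268),(390,205)]: print(u,v,P[v,u])
E
python3 -m pendant '[[[1,0,0,-0.03,0.11],[1,0,0,-0.06,0.22],[1,0,0,-0.09,0.33],[1,0,0,-0.12,0.445],[1,0,0,-0.15,0.445],[1,0,0,-0.175,0.445],[1,0,0,-0.175,0.445],[1,0,0,-0.175,0.445]]]'
```

```text
300 15 [627. -55. 911.]
230 15 [626.  13. 913.]
230 120 [640.  70. 534.]
300 120 [641. -45. 536.]
300 50 [728. -46. 608.]
450 268 [ 421. -379.  156.]
390 205 [ 570. -247.  123.]
t: 0.9
eef_pos: [216.5, -586.1, 389.1]
tcp_rot: [-3.141, 0.0, -0.091]
ft_force: [0.7, -0.5, -0.3]
opening: 1.005
```

```bash
python3 -m pendant '[[[1,0.005,-0.04,0,0],[1,0.02,-0.085,0,0],[1,0.035,-0.13,0,0],[1,0.05,-0.175,0,0],[1,0.065,-0.22,0,0],[1,0.08,-0.265,0,0],[1,0.1,-0.31,0,0],[1,0.12,-0.35,0,0]]]'
python3 -m pendant '[[[1,0.015,-0.045,0,0],[1,0.03,-0.09,0,0],[1,0.05,-0.135,0,0],[1,0.07,-0.18,0,0],[1,0.09,-0.22,0,0],[1,0.11,-0.26,0,0],[1,0.12,-0.3,0,0],[1,0.13,-0.33,0,0]]]'
```

```text
t: 1.7
eef_pos: [368.0, -246.4, 388.4]
tcp_rot: [-3.14, 0.002, -0.091]
ft_force: [-0.7, -0.8, 1.0]
opening: 0.997
t: 2.5
eef_pos: [527.5, 70.5, 387.7]
tcp_rot: [3.141, 0.003, -0.09]
ft_force: [0.8, -1.1, 0.5]
opening: 1.002
```

```bash
python3 -m pendant '[[[1,0.008,-0.02,0,0],[1,0.016,-0.048,0,0],[1,0.016,-0.048,0.01,0],[1,0.016,-0.048,0.02,0],[1,0.016,-0.048,0.03,0],[1,0.016,-0.048,0.04,0],[1,0.016,-0.048,0.05,0],[1,0.016,-0.048,0.05,0]]]'
python3 - <<'E'
from cell import env
import cv2,numpy as np
c=env.read_camera("wrist"); cv2.imwrite("pics/w1.png",c["image"]); print(c["fx"],c["cx"],c["cy"],c["tool_from_camera"])
s=env.read_camera("side"); cv2.imwrite("pics/s1.png",s["image"][60:320,120:460])
E
```

```text
t: 3.3
eef_pos: [547.3, 114.0, 338.1]
tcp_rot: [3.141, 0.002, -0.092]
ft_force: [-0.2, 0.2, 0.6]
opening: 1.0
371.64829954431775 319.2344585073766 239.01962280124687 [[ 7.05216798e-05 -9.63971771e-01 -2.66004547e-01  7.40280226e+01]
 [ 9.99999654e-01 -1.52586235e-04  8.18070520e-04 -4.65362830e-01]
 [-8.29185520e-04 -2.66004513e-01  9.63971427e-01 -1.69314120e+02]
 [ 0.00000000e+00  0.00000000e+00  0.00000000e+00  1.00000000e+00]]
```

View pics/w1.png

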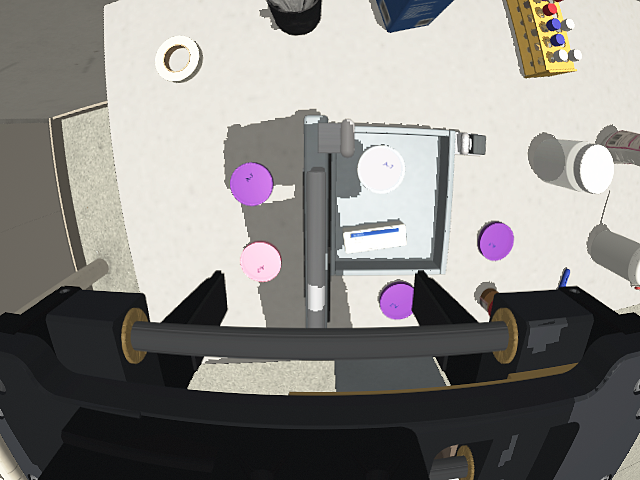

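Wrist view: the bar runs vertically at u≈316 between the open fingers, about 2 mm off centre. I descend and grip.

```bash
python3 -m pendant '[[[1,0.001,-0.002,0.015,0],[1,0.001,-0.002,0.03,0],[0.7,0.001,-0.002,0.045,0],[0.5,0.001,-0.002,0.058,0],[0.4,0.001,-0.002,0.068,0],[0.3,0.001,-0.002,0.068,0],[0.25,0.001,-0.002,0.068,0],[0.2,0.001,-0.002,0.068,0]]]'
python3 -m pendant '[[[0.16,0,0,0,0],[0.14,0,0,0,0],[0.12,0,0,0,0],[0.1,0,0,0,0],[0.05,0,0,0,0],[0,0,0,0,0],[0,0,0,0,0],[0,0,0,0,0]]]'
```

```text
t: 4.2
eef_pos: [549.3, 116.4, 272.4]
tcp_rot: [-3.141, -0.001, -0.091]
ft_force: [-0.3, -0.0, 0.1]
opening: 0.553
t: 5.0
eef_pos: [548.9, 116.3, 271.6]
tcp_rot: [3.142, -0.0, -0.091]
ft_force: [0.2, 0.1, -0.5]
opening: 0.121
```

```bash
python3 -c "
import numpy as np
f=lambda t:np.array([200*np.cos(t)-9*np.sin(t),-200*np.sin(t)-9*np.cos(t)])
t=1.584
for c in range(4):
  t0=t
  for r in range(8):
    t-=.046 ; print('%.3f'%t,np.round((f(t)-f(t0)),1))
"
```

```text
1.538 [ 9.2 -0.3]
1.492 [18.4 -0.2]
1.446 [27.6  0.3]
1.400 [36.8  1.2]
1.354 [45.9  2.6]
1.308 [54.9  4.4]
1.262 [63.8  6.6]
1.216 [72.7  9.2]
1.170 [8.7 3. ]
1.124 [17.3  6.4]
1.078 [25.6 10.2]
1.032 [33.9 14.4]
0.986 [41.9 18.9]
0.940 [49.6 23.9]
0.894 [57.2 29.1]
0.848 [64.5 34.7]
0.802 [7.  5.9]
0.756 [13.8 12.2]
0.710 [20.3 18.8]
0.664 [26.4 25.6]
0.618 [32.2 32.7]
0.572 [37.7 40.1]
0.526 [42.9 47.7]
0.480 [47.7 55.6]
0.434 [4.4 8.1]
0.388 [ 8.5 16.3]
0.342 [12.2 24.8]
0.296 [15.4 33.4]
0.250 [18.3 42.1]
0.204 [20.8 51. ]
0.158 [22.8 60. ]
0.112 [24.5 69. ]
```

```bash
python3 -m pendant '[[[0,0,0.009,0,0],[0,0,0.018,0,0],[0,0,0.0275,0.0005,0],[0,0,0.037,0.001,0],[0,0,0.046,0.0025,0],[0,0,0.055,0.0045,0],[0,0,0.064,0.0065,0],[0,0,0.0725,0.009,0]]]'
```

```text
t: 5.8
eef_pos: [542.2, 43.3, 262.4]
tcp_rot: [3.141, 0.0, -0.091]
ft_force: [-0.4, 1.6, 0.7]
opening: 0.115
```

Run:
```python
from cell import env
import cv2
s=env.read_camera("side"); cv2.imwrite("pics/s2.png",cv2.resize(s["image"][80:320,130:450],None,fx=2,fy=2)); print(env.state()["ft_force"],env.state()["moment"])
```

```text
[-0.84166574 -2.3506258   1.19261961] [-0.10275506  0.17929161  0.01196092]
```

View pics/s2.png

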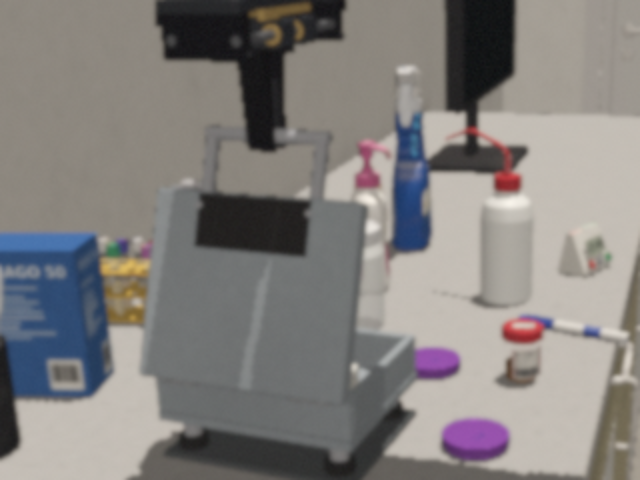

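The fingers hold the bar at (265,135) and the cover is tipping with them. I continue along the arc.

```bash
python3 -m pendant '[[[0,0,0.0085,0.003,0],[0,0,0.017,0.0065,0],[0,0,0.0255,0.010,0],[0,0,0.034,0.0145,0],[0,0,0.042,0.019,0],[0,0,0.0495,0.024,0],[0,0,0.057,0.029,0],[0,0,0.0645,0.0345,0]]]'
```

```text
t: 6.65
eef_pos: [536.3, -20.7, 227.6]
tcp_rot: [3.141, 0.0, -0.091]
ft_force: [-2.5, 0.2, 0.1]
opening: 0.117
```

```bash
python3 -m pendant '[[[0,0,0.007,0.006,0],[0,0,0.014,0.012,0],[0,0,0.0205,0.019,0],[0,0,0.0265,0.0255,0],[0,0,0.032,0.0325,0],[0,0,0.0375,0.040,0],[0,0,0.043,0.0475,0],[0,0,0.0475,0.0555,0]]]'
```

```text
t: 7.45
eef_pos: [531.9, -67.9, 171.9]
tcp_rot: [3.141, 0.0, -0.091]
ft_force: [-5.0, -1.5, 0.2]
opening: 0.121
```

```bash
cat > lid.py <<'E'
# lid angle from the outer-face plane seen by the top camera, plus tool state
from cell import env
from h import *
import sys
st=env.state();c=env.read_camera(sys.argv[1] if len(sys.argv)>1 else "side");P=cloud(c).reshape(-1,3)
ex=np.array([.0909,.9959,0]);ey=np.array([-.9959,.0909,0]);s=P@ex-154;w=P@ey+535.6;z=P[:,2]
k=(s>-150)&(s<15)&(abs(w)<88)&(z>70)&(z<260);a=np.c_[s,z][k]
v=(c["image"].reshape(-1,3).max(1)>70)[k];a=a[v]
best=None
for th in np.arange(-.02,1.7,.005):           # plate top: line through hinge offset 18 mm
    d=a@np.array([np.sin(th),np.cos(th)])-86*np.cos(th)
    n=(abs(d-18)<3).sum()
    if best is None or n>best[0]: best=(n,th)
print("lid",best,"tcp s",st["eef_pos"]@ex-154,"z",st["eef_pos"][2],"ft",st["ft_force"],"open",st["opening"],"t",st["t"])
cv2.imwrite("pics/last.png",c["image"])
E
python3 lid.py
```

```text
lid (np.int64(5746), np.float64(0.4850000000000001)) tcp s -173.31843854976594 z 171.91590814764118 ft [-4.97374983 -1.48841516  0.20085758] open 0.12060063496946928 t 7.45
```

```bash
python3 -m pendant '[[[0,0,0.0045,0.008,0],[0,0,0.0085,0.016,0],[0,-0.001,0.012,0.0245,0],[0,-0.001,0.015,0.032,0],[0,-0.001,0.018,0.040,0],[0,-0.002,0.0195,0.046,0],[0,-0.002,0.021,0.051,0],[0,-0.002,0.021,0.051,0]]]'; python3 lid.py
```

```text
t: 8.3
eef_pos: [529.8, -89.1, 121.3]
tcp_rot: [3.14, -0.004, -0.091]
ft_force: [4.9, -7.5, 0.1]
opening: 0.117
lid (np.int64(4353), np.float64(0.22500000000000006)) tcp s -194.5507481121703 z 121.27978649757489 ft [ 4.89173611 -7.52021133  0.06034421] open 0.11663232054540497 t 8.3
```

```bash
python3 -m pendant '[[[0,0.0005,0.001,0.003,0],[0,0.0005,0.002,0.006,0],[0,0.001,0.003,0.009,0],[0,0.001,0.004,0.012,0],[0,0.001,0.0045,0.015,0],[0,0.001,0.005,0.018,0],[0,0.001,0.005,0.020,0],[0,0.001,0.005,0.020,0]]]'; python3 lid.py
```

```text
t: 9.15
eef_pos: [529.2, -93.6, 101.4]
tcp_rot: [3.141, -0.001, -0.091]
ft_force: [4.5, -4.1, -0.4]
opening: 0.12
lid (np.int64(3785), np.float64(0.13000000000000003)) tcp s -199.09927082820525 z 101.38916821972816 ft [ 4.52592601 -4.0515839  -0.43440707] open 0.11969674172627713 t 9.15
```

```bash
python3 -m pendant '[[[0,0,0.0005,0.0015,0],[0,0,0.0005,0.003,0],[0,0,0.001,0.0045,0],[0,0,0.001,0.006,0],[0,0,0.001,0.0075,0],[0,0,0.001,0.009,0],[0,0,0.001,0.010,0],[0,0,0.001,0.010,0]]]'; python3 lid.py; python3 lid.py top
```

```text
t: 10.0
eef_pos: [528.9, -94.9, 91.5]
tcp_rot: [3.141, -0.001, -0.091]
ft_force: [3.3, -7.7, -0.9]
opening: 0.115
lid (np.int64(3499), np.float64(0.09000000000000001)) tcp s -200.42957783120545 z 91.47514531246858 ft [ 3.28065927 -7.68456721 -0.86414054] open 0.1153851656394753 t 10.0
lid (np.int64(2145), np.float64(0.09500000000000001)) tcp s -200.41839148630868 z 91.53846794150178 ft [ 3.24144188 -7.65194782  0.63003688] open 0.115839108335847 t 10.05
```

```bash
python3 -m pendant '[[[0,0,0.001,0.001,0],[0,0,0.001,0.002,0],[0,0,0.001,0.003,0],[0,0,0.001,0.003,0],[0.12,0,0.001,0.003,0],[0.15,0,0.001,0.003,0],[0.2,0,0.001,0.003,0],[0.3,0,0.001,0.003,0]]]'; python3 lid.py;python3 lid.py top
```

```text
t: 10.9
eef_pos: [527.9, -95.0, 88.3]
tcp_rot: [-3.141, 0.002, -0.091]
ft_force: [-0.3, -0.2, 0.5]
opening: 0.239
lid (np.int64(3431), np.float64(0.07000000000000002)) tcp s -200.60205837045118 z 88.34992681275173 ft [-0.33432365 -0.16989983  0.50231967] open 0.23850319512452536 t 10.9
lid (np.int64(2174), np.float64(0.08000000000000002)) tcp s -200.63447583201756 z 88.41564688067874 ft [ 0.58283401  0.16616194 -0.56292688] open 0.2705371341545314 t 10.95
```

```bash
python3 -m pendant '[[[0.33,0,0,0,0],[0.33,0,0,0,0],[0.33,0,0,0,0],[0.33,0,0,-0.01,0],[0.33,0,0,-0.03,0],[0.33,0,0,-0.05,0],[0.33,0,0,-0.08,0],[0.33,0,0,-0.11,0]]]'; python3 lid.py top;python3 lid.py
```

```text
t: 11.8
eef_pos: [528.4, -95.1, 200.3]
tcp_rot: [3.142, 0.0, -0.091]
ft_force: [-0.1, -0.4, 0.8]
opening: 0.328
lid (np.int64(2019), np.float64(0.08500000000000002)) tcp s -200.70707696445768 z 200.32589904228655 ft [-0.05867597 -0.41036993  0.81136475] open 0.32762673226705596 t 11.8
lid (np.int64(3428), np.float64(0.07000000000000002)) tcp s -200.96495292925218 z 205.01119310569933 ft [ 1.7943648  -1.10442907  4.14717206] open 0.3282978362560434 t 11.85
```

View pics/last.png

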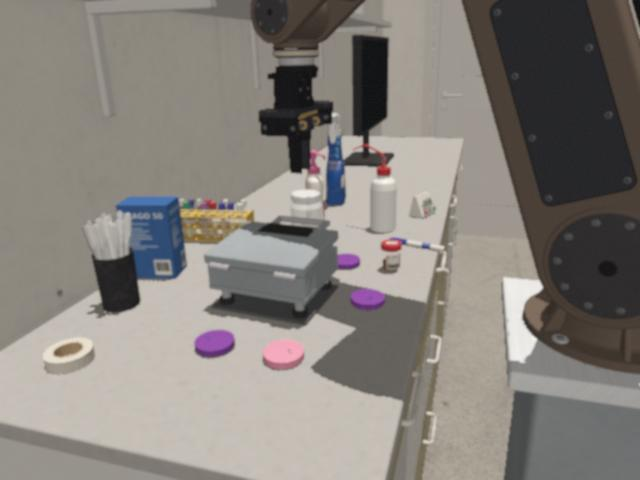

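The cover rests on its catch at about 0.075 rad, with the pad at (285,230) on top and the gripper clear above it. Next I shut the fingers and move over the pad.

```bash
python3 -m pendant '[[[0,0,-0.03,0,0],[0,0,-0.06,0,0],[0,0,-0.0727,0.01,0],[0,0,-0.0727,0.03,0],[0,0,-0.0727,0.05,0],[0,0,-0.0727,0.065,0],[0,0,-0.0727,0.073,0],[0,0,-0.0727,0.073,0]]]'; python3 -m pendant '[[[0,0,0,0.001,0],[0,0,0,0.002,0],[0,0,0,0.003,0],[0,0,0,0.004,0],[0,0,0,0.004,0],[0,0,0,0.004,0],[0,0,0,0.004,0],[0,0,0,0.004,0]]]'; python3 lid.py top; python3 lid.py
```

```text
t: 12.7
eef_pos: [534.6, -22.9, 124.4]
tcp_rot: [-3.142, 0.002, -0.091]
ft_force: [0.0, -0.1, -0.6]
opening: 0.002
t: 13.5
eef_pos: [535.2, -22.8, 121.6]
tcp_rot: [3.142, -0.0, -0.091]
ft_force: [0.2, 0.5, -0.4]
opening: 0.007
lid (np.int64(269), np.float64(0.18500000000000005)) tcp s -128.0201860359463 z 121.64657570161974 ft [ 0.16326667  0.50697308 -0.36197101] open 0.006591973359050895 t 13.5
lid (np.int64(3426), np.float64(0.07500000000000001)) tcp s -128.03193317889995 z 121.62372615900478 ft [-0.13946249 -0.65966145  0.91602417] open 0.004909757938359174 t 13.55
```

```bash
python3 -m pendant '[[[0,0,0,0.0015,0],[0,0,0,0.003,0],[0,0,0,0.0045,0],[0,0,0,0.006,0],[0,0,0,0.0075,0],[0,0,0,0.009,0],[0,0,0,0.01,0],[0,0,0,0.01,0]]]'
python3 - <<'E'
from cell import env
print(env.state()["ft_force"],env.state()["eef_pos"])
E
```

```text
t: 14.4
eef_pos: [535.2, -22.8, 111.5]
tcp_rot: [3.141, 0.0, -0.091]
ft_force: [-1.3, -0.5, 1.8]
opening: 0.002
[-1.28947877 -0.50955752  1.77564261] [535.21213439 -22.79426103 111.51992272]
```

```bash
python3 -m pendant '[[[0,0,0,0.001,0],[0,0,0,0.002,0],[0,0,0,0.003,0],[0,0,0,0.004,0],[0,0,0,0.005,0],[0,0,0,0.006,0],[0,0,0,0.006,0],[0,0,0,0.006,0]]]'; python3 lid.py
```

```text
t: 15.2
eef_pos: [535.2, -22.8, 105.7]
tcp_rot: [3.141, -0.0, -0.091]
ft_force: [-1.3, 1.0, 4.5]
opening: 0.006
lid (np.int64(1545), np.float64(-0.015)) tcp s -128.08740189137356 z 105.65254666199198 ft [-1.29758684  1.03510059  4.5077849 ] open 0.005856679461885126 t 15.2
```

```bash
python3 -m pendant '[[[0,0,0,0.0005,0],[0,0,0,0.001,0],[0,0,0,0.0015,0],[0,0,0,0.002,0],[0,0,0,0.0025,0],[0,0,0,0.003,0],[0,0,0,0.003,0],[0,0,0,0.003,0]]]'; python3 -m pendant '[[[0,0,0,0.0005,0],[0,0,0,0.001,0],[0,0,0,0.0015,0],[0,0,0,0.002,0],[0,0,0,0.0025,0],[0,0,0,0.003,0],[0,0,0,0.003,0],[0,0,0,0.003,0]]]'
```

```text
t: 16.05
eef_pos: [535.3, -22.8, 102.8]
tcp_rot: [3.141, -0.0, -0.091]
ft_force: [-2.4, -0.4, 5.3]
opening: 0.003
t: 16.85
eef_pos: [535.2, -22.8, 99.9]
tcp_rot: [3.141, -0.0, -0.091]
ft_force: [-2.6, -0.6, 7.9]
opening: 0.005
```

```bash
python3 -m pendant '[[[0,0,0,0.0005,0],[0,0,0,0.001,0],[0,0,0,0.0015,0],[0,0,0,0.002,0],[0,0,0,0.002,0],[0,0,0,0.002,0],[0,0,0,0.002,0],[0,0,0,0.002,0]]]'
python3 - <<'E'
from cell import env
import numpy as np
from h import *
F=[]
for i in range(6): c=env.read_camera("side"); F.append(env.state()["ft_force"][2])
print(np.round(F,1))
E
```

```text
t: 17.65
eef_pos: [535.3, -22.9, 98.1]
tcp_rot: [3.141, -0.0, -0.091]
ft_force: [-0.9, -0.3, 9.7]
opening: 0.003
[ 9.4  9.5 10.6  8.8  8.9 10. ]
```

```bash
python3 -m pendant '[[[0,0,0,0.0005,0],[0,0,0,0.001,0],[0,0,0,0.0015,0],[0,0,0,0.0015,0],[0,0,0,0.0015,0],[0,0,0,0.0015,0],[0,0,0,0.0015,0],[0,0,0,0.0015,0]]]'
python3 - <<'E'
from cell import env
import numpy as np
F=[]
for i in range(5): c=env.read_camera("side"); F.append(env.state()["ft_force"][2])
print(np.round(F,1),env.state()["eef_pos"][2])
E
```

```text
t: 18.75
eef_pos: [535.3, -22.9, 96.6]
tcp_rot: [3.141, -0.0, -0.091]
ft_force: [-3.0, 0.1, 10.7]
opening: 0.005
[10.1 10.1 10.6 10.9 10.4] 96.61542065530558
```

```bash
python3 -m pendant '[[[0,0,0,0.0005,0],[0,0,0,0.001,0],[0,0,0,0.0015,0],[0,0,0,0.0015,0],[0,0,0,0.0015,0],[0,0,0,0.0015,0],[0,0,0,0.0015,0],[0,0,0,0.0015,0]]]'
python3 - <<'E'
from cell import env
import numpy as np
F=[]
for i in range(5): c=env.read_camera("side"); F.append(env.state()["ft_force"][2])
print(np.round(F,1),env.state()["eef_pos"][2])
E
```

```text
t: 19.8
eef_pos: [535.3, -22.9, 94.8]
tcp_rot: [3.141, -0.0, -0.091]
ft_force: [-1.9, -0.8, 5.7]
opening: 0.006
[7.5 5.9 6.3 5.7 6.1] 94.78831281392955
```

The force dropped from about 10.5 N to 6 N, so the catch has snapped. I lift off.

```bash
python3 -m pendant '[[[0,0,0,-0.003,0],[0,0,0,-0.006,0],[0,0,0,-0.01,0],[0,0,0,-0.015,0],[0,0,0,-0.03,0],[0,0,0,-0.06,0],[0,0,0,-0.1,0],[0,0,0,-0.14,0]]]'; python3 -m pendant '[[[0,0,0,-0.03,0],[0,0,0,-0.03,0],[0,0,0,-0.03,0],[0,0,0,-0.03,0],[0,0,0,-0.03,0],[0,0,0,-0.03,0],[0,0,0,-0.03,0],[0,0,0,-0.03,0]]]'; python3 lid.py top; python3 lid.py
```

```text
t: 20.85
eef_pos: [534.8, -22.6, 236.1]
tcp_rot: [-3.141, 0.001, -0.091]
ft_force: [0.5, 1.0, -0.3]
opening: 0.007
t: 21.65
eef_pos: [535.2, -22.8, 264.3]
tcp_rot: [3.142, 0.001, -0.091]
ft_force: [0.4, -0.4, -0.5]
opening: 0.006
lid (np.int64(1), np.float64(0.0050000000000000044)) tcp s -128.02031218560342 z 264.3198519205855 ft [ 0.35496463 -0.44478216 -0.47696554] open 0.005713198799506536 t 21.65
lid (np.int64(3012), np.float64(0.015000000000000003)) tcp s -128.0142177835954 z 264.43361022571503 ft [ 0.76599615  0.34644955 -0.20312093] open 0.0035257387856833305 t 21.7
```

View pics/last.png

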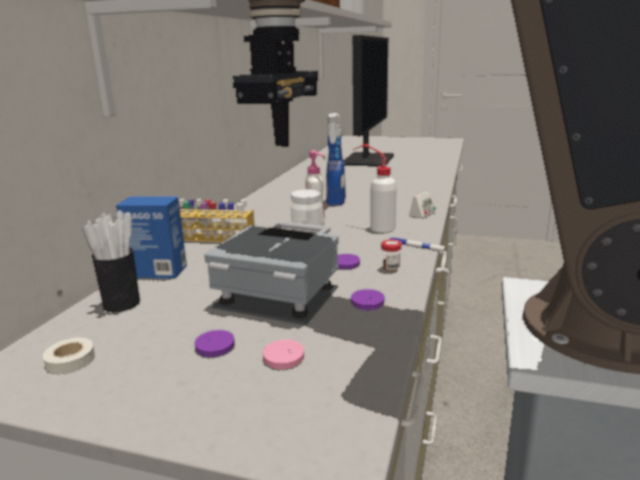

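The cover lies shut and the bystanders are in place. I check the slope with a plane fit that doesn't depend on the hinge height.

Run:
```python
from cell import env
from h import *
for cam in("side",):
    c=env.read_camera(cam);P=cloud(c).reshape(-1,3);ok=c["image"].reshape(-1,3).max(1)>70
    ex=np.array([.0909,.9959,0]);ey=np.array([-.9959,.0909,0]);s=P@ex-154;w=P@ey+535.6;z=P[:,2]
    k=ok&(s>-100)&(s<-5)&(abs(w)<85)&(abs(z-104)<8);A=np.c_[s,w,np.ones(len(s))][k];zz=z[k]
    for i in range(3):
        x=np.linalg.lstsq(A,zz,rcond=None)[0];r=abs(zz-A@x);A=A[r<3];zz=zz[r<3]
    print(cam,x,"lid angle",-np.arctan(x[0]),len(zz),env.state()["qvel"].round(3))
```

```text
side [-1.41907069e-03  4.04604885e-04  1.04538587e+02] lid angle 0.0014190697330384151 2062 [-0.001  0.     0.    -0.    -0.002  0.001]
```

The slope is 0.001 rad and the face height is 104.5 mm (86 + 18), so the cover is fully home and the chamber is back up.

```bash
python3 -c "
from cell import env
print(env.job_done())"
```

```text
the job is handed in; nothing more can be done
None
```

The desiccator is closed and the job is handed in at about 22 s; the hand-in reports no verdict.

- **Lowering:** I pinched the bar and brought the cover down its arc at about 0.5 rad/s or slower. I let it go on the spring catch, where it rested by itself at about 0.075 rad with the fingers clear.
- **Pressing:** I pushed on the pad in small steps. The last reading before the snap was about 10.5 N, and the force then fell to about 6 N. I lifted off and moved clear.
- **Last checks:** The plane fit from the side camera gave a cover angle of 0.001 rad. The face height was 104.5 mm, so the chamber is back up on its feet. The gripper was well clear, and the bystanders looked to be in their places.
- **Disagreements and gaps:**
  - The rougher line estimate, which assumes the hinge height, gave 0.015 rad. That is still below 0.025.
  - The top camera's estimate was unusable at the end because too few points lay on the cover.
  - While lowering I saw sideways forces of up to about 8 N on the tool, from millimetre errors in the hinge position.
  - The slides and dish could not be seen once the cover was shut.

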